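# Post the dead power bank through the e-waste flap

## Task

The orange power bank is dead: take it out of the clear caddy and push it down, in the gripper, through the sprung yellow flap in the top of the green e-waste box, so that it drops inside and the flap springs shut behind it. Do not just drop it onto the flap; leave the blue power bank standing in the caddy.

Things in the scene. Friction and masses are not known exactly. Their poses are not given: they have to be found in the camera images.
- orange_mid (a point): Centre of the orange power bank, an upright slab 20 (x) by 48 (y) by 90 mm tall (z), 150 g; its top is 45 mm above this point. Stands loose in an end slot, 5 mm play, of a fixed clear caddy (102 by 64 mm, three slots along x, middle one empty) with its rim 14 mm below this point. Grip across the 48 mm (along y) near the top, fingertips above the rim; lift 45 mm or more to clear.
- blue_mid (a point): Centre of the blue power bank, still good, to be left: same size and stance, in the other end slot of the caddy, 67 mm from the orange one along x. Which end is which varies.
- mouth (a point): Centre of the opening, 52 (x) by 160 mm (y), in the top face of the green e-waste box, 160 mm above the table; z up. The box (110 by 200 mm, fixed, hollow, floor 4 mm thick) has a clear +x wall. A bank held with its 48 mm width and the fingers' closing line along this y fits, and open fingers can follow 40 mm down the opening. The gripper's body must stay above the top face.
- flap (a joint): Yellow flap (156 by 49 mm) filling the opening, rad: 0 shut, level with the box top; grows as it swings down inside, to 1.35. Hinged along the opening's +x edge, it cannot swing upward. A spring shuts it: about 2 N at its middle opens it, more than a bank's weight. Hanging open it reaches 49 mm down, leans on whatever is in the opening, and shuts once that is gone.

How it is judged:
By the outcome, as a careful person would: the job done as asked, in the order asked, and still so for the second after the job is handed in, with the robot touching nothing.
It also fails if it takes over 35 s, if anything falls off the work surface, if the arm or the gripper's body presses on something with over 40 N, if the wrist force passes 120 N, or if a joint passes its speed limit or range.

## Robot

A 7-joint arm with a two-finger parallel gripper is mounted at the origin on the work surface. World frame = base frame: x ahead of the robot, y to its left, z up, the work surface at z = 0. Lengths are in m, angles in rad, forces in N, time in s.
With the tool pointing down it reaches from about 0.4 to 0.85 m from the base axis. Payload 10.4 kg.
Tool frame: the origin (TCP) lies between the finger pads; the fingertips stand manip.tcp_to_tips ahead of it and the grasp point (between the pads) lies 2 mm behind it (manip.tcp_to_tips is the distance from the TCP to the fingertips, in m); y points along the fingers, z is the direction in which the jaws open and shut, and the axes are right-handed (so a half turn about y gives the same grasp; the last joint's range is limited). The gripper opens to 85 mm and grips with 20 to 120 N. Pads are 22 mm wide; open, the fingers measure 114 mm over their backs; the gripper's body (76 mm by 85 mm) begins 54 mm behind the grasp point. The pads swing forward as they close: fully open they stand 13 mm farther back than shut.
Start: joints at [1.313, 0.332, -0.065, 1.46, 0.022, 1.35, -0.088], TCP at [0.145, -0.608, 0.248] pointing down, gripper open.
Joint ranges: [-2.6, 2.6], [-0.5, 2.12], [-1.47, 1.34], [0.16, 2.42], [-1.27, 4.41], [0.06, 2.06], [-2.6, 2.6]. Speed limits (rad/s): [2.22, 2.22, 2.79, 2.79, 3.14, 3.14, 3.14].

## Interface

Orientations are given as a unit quaternion [x, y, z, w].
In Python, from workcell import manip gives the robot as it stands. The module is installed in compiled form; this text tells all that it offers.
- The arm moves only by the tool move_arm, never from a script. Its argument "increments" is a list of rows, each an object with "offset": the shift along the tool's x, y, z in m, a list of three; "yaw": the turn about the tool's y in degrees; "jaw": the closure in counts, from 0 (fully open) to 255 (shut). In form: [{"offset": [tx, ty, tz], "yaw": yaw, "jaw": jaw}, ...]. A call has 1 to 10 rows; each row is the pose to reach, as a shift and turn from the pose measured when the call began, along the tool's axes at that moment; what a row does not reach only later rows make up. A row lasts 1/12 s, in which the tool goes at most 41.7 mm and 7.16 degrees, less where a joint would pass 70% of its speed; a pose out of reach is approached as far as the arm can. A call with a gripper value outside its range is refused whole. The fingers move at their own pace and stop on an object; "squeeze" is the grip in N (left out, the last holds). Time passes only in rows, so rows that repeat a pose let the fingers close. It gives the time, the measured TCP pose, the force and the opening at its end, in the units of the state.
- manip.get_obs(): the state, without advancing time (a new reading comes with each control period).
- manip.camera(name): name is "side" or "top"; returns a dict with "pixels" (384x512x3 uint8, red, green, blue), "depth" (384x512 float32, m along the optical axis (not along the pixel's ray), 0 where there is no reading), "intrinsics" (3x3 intrinsics, pixels), "R" (3x3) and "t" (3): a world point X has camera coordinates R X + t. Camera axes: x right, y down, z forward; pixel columns grow to the right and rows downward; lengths in m; the calibration is good to about 2 mm. A picture is of the moment at which its call begins.
- manip.hand_in(): hands the job in, once; it reports no verdict.
Trained networks look in a picture, given as the dict that the camera call returned (one of the last four; its "shot" number tells which), for a name from the list of things; names that differ only in an ending like _2 or _b are one class to them, and where a whole thing is asked for, a point or a joint stands for the part that bears it (a point fixed in the world has none). Each returns a list of dicts, best first, with "confidence" (0 to 1); they miss things now and then, are a little off and sometimes report something else, mostly with a low value. They report only what shows in the picture. A call takes as long as a camera call.
- manip.recognise(picture, query): "bbox" ([left, top, right, bottom] in pixels, round what is visible of it).
- manip.spot_point(picture, query): "centre" ([column, row] in pixels: a listed point, or the origin of a listed thing).
The state is a dict: "clock": time; "joint_pos": joint angles; "joint_velocities": joint speeds; "tau": joint torques, N m; "position": TCP position; "ee_rot": TCP orientation; "ft_force": force on the tool from outside, world axes, zero at the start; "torque": the same for the moment, N m; "grip_width": opening from 0.0 (shut) to 1.0 (fully open).
Only numpy, scipy, OpenCV 4.12 (cv2) and the standard library are available. Lean on these libraries where they do the work, as an engineer would, in place of code of your own. Each camera call takes 0.05 s, during which the arm holds its last target. There are 200 camera calls.

## Working session

There is one attempt and no reset: what is moved stays moved. The work goes in short steps, Python scripts to look and compute and a tool call to move; the robot and the scene stay as the last step left them, time stands still between calls to the robot, and variables do not carry over. Pictures are saved under pics/ and viewed, about 8 in all and at most 12, crops included, and the job is handed in when it is done.

Besides the shell and the picture viewer there is one more tool, called after "Call:" as name(argument=value, ...) on one line, values as JSON. move_arm: Moves the arm, as the interface text tells. Its arguments: {"type":"object","properties":{"increments":{"type":"array","items":{"type":"object","properties":{"offset":{"type":"array","items":{"type":"number"}},"yaw":{"type":"number"},"jaw":{"type":"number"}}}},"squeeze":{"type":"number"}},"required":["increments"]}

```bash
mkdir -p pics; cat > h.py <<'E'
import numpy as np, cv2
from workcell import manip
def world(p,c,r,z=None):
    K=np.array(p["intrinsics"]);R=np.array(p["R"]);t=np.array(p["t"])
    ray=np.linalg.inv(K)@[c,r,1]
    if z is None:
        d=p["depth"][int(round(r)),int(round(c))]; return R.T@(ray*d-t)
    o=-R.T@t; v=R.T@ray; return o+v*(z-o[2])/v[2]
def cloud(p):
    K=np.array(p["intrinsics"]);R=np.array(p["R"]);t=np.array(p["t"])
    v,u=np.mgrid[:384,:512]; d=p["depth"]
    P=np.stack([(u-K[0,2])/K[0,0]*d,(v-K[1,2])/K[1,1]*d,d],-1)
    W=(P-t)@R; W[d<=0]=np.nan; return W
def save(p,n): cv2.imwrite(f"pics/{n}.png",p["pixels"][...,::-1])
E
python3 - <<'E'
from h import *
np.set_printoptions(precision=4,suppress=True)
o=manip.get_obs(); print(o["clock"],o["position"],o["ee_rot"],o["ft_force"],manip.tcp_to_tips)
ims=[]
for n in("top","side"):
    p=manip.camera(n); ims.append(p["pixels"][...,::-1])
    print(n,"campos",-np.array(p["R"]).T@p["t"])
    W=cloud(p)
    for q in("orange_mid","blue_mid","mouth","flap"):
        print(q,[(np.round(d["centre"],1),round(d["confidence"],2)) for d in manip.spot_point(p,q)[:2]],[(np.round(d["bbox"]),round(d["confidence"],2)) for d in manip.recognise(p,q)[:2]])
    hsv=cv2.cvtColor(p["pixels"],cv2.COLOR_RGB2HSV)
    for nm,lo,hi in(("orange",5,18),("yellow",22,33),("green",45,85),("blue",100,125)):
        m=(hsv[...,0]>=lo)&(hsv[...,0]<=hi)&(hsv[...,1]>110)&(hsv[...,2]>50)&np.isfinite(W[...,0])
        X=W[m]
        if len(X): print(nm,len(X),np.percentile(X,[2,50,98],axis=0).round(3).tolist())
    np.save(n,W)
cv2.imwrite("pics/a.png",cv2.resize(np.vstack(ims),(600*512//600,384*2))[:,:]) 
cv2.imwrite("pics/a.png",cv2.resize(np.hstack(ims),(800,300)))
E
```

```text
0.0 [ 0.1453 -0.6075  0.2475] [-0.0829  0.7027 -0.7018  0.0828] [-0.6568 -0.198  -1.0282] 0.017
top campos [ 0.422  -0.0152  1.1354]
orange_mid [(array([363.8, 190.8]), 0.71)] [(array([353., 185., 383., 201.]), 0.91)]
blue_mid [(array([368.4, 225.4]), 0.84)] [(array([355., 216., 388., 229.]), 0.68)]
mouth [(array([123.3, 199.7]), 0.87), (array([370.5, 224.8]), 0.39)] [(array([ 68., 161., 185., 240.]), 0.74)]Traceback (most recent call last):
  File "<stdin>", line 10, in <module>
ValueError: it knows: blue_mid, mouth, orange_mid
```

```bash
python3 - <<'E'
from h import *
np.set_printoptions(precision=4,suppress=True)
ims=[]
for n in("top","side"):
    p=manip.camera(n); ims.append(p["pixels"][...,::-1])
    print(n,"campos",-np.array(p["R"]).T@p["t"])
    W=cloud(p)
    for q,z in(("orange_mid",.05),("blue_mid",.05),("mouth",.16)):
        for d in manip.spot_point(p,q)[:1]: print(q,d["centre"],d["confidence"],world(p,*d["centre"],z),world(p,*d["centre"]))
        print([(np.round(d["bbox"]),round(d["confidence"],2)) for d in manip.recognise(p,q)[:1]])
    hsv=cv2.cvtColor(p["pixels"],cv2.COLOR_RGB2HSV)
    for nm,lo,hi in(("orange",5,18),("yellow",22,33),("green",45,85),("blue",100,125)):
        m=(hsv[...,0]>=lo)&(hsv[...,0]<=hi)&(hsv[...,1]>110)&(hsv[...,2]>50)&np.isfinite(W[...,0])
        X=W[m]
        if len(X): print(nm,len(X),np.percentile(X,[2,50,98],axis=0).round(3).tolist())
        if len(X):
            T=X[X[:,2]>np.percentile(X[:,2],98)-.012]
            r=cv2.minAreaRect((T[:,:2]*1000).astype(np.float32)); print("  top rect",np.round(r[0],1),np.round(r[1],1),round(r[2],1),np.median(T[:,2]))
cv2.imwrite("pics/a.png",cv2.resize(np.hstack(ims),(800,300)))
E
```

```text
top campos [ 0.422  -0.0152  1.1354]
orange_mid [365.8, 190.2] 0.61 [ 0.5367 -0.2604  0.05  ] [ 0.5323 -0.2509  0.0919]
[(array([352., 185., 384., 202.]), 0.84)]
blue_mid [367.3, 226.4] 0.55 [ 0.455  -0.2596  0.05  ] [ 0.4536 -0.2497  0.0943]
[(array([357., 216., 385., 229.]), 0.82)]
mouth [121.8, 198.9] 0.97 [0.5196 0.261  0.16  ] [0.5193 0.2602 0.1628]
[(array([ 67., 161., 188., 240.]), 0.81)]
orange 5104 [[0.52, -0.93, -0.667], [1.325, 0.17, -0.612], [1.33, 0.912, 0.094]]
  top rect [502.8 117.9] [ 27.2 819.9] 3.5 0.09376980411829021
yellow 1868 [[0.481, 0.187, 0.111], [0.517, 0.26, 0.16], [0.553, 0.336, 0.163]]
  top rect [516.9 259.9] [159.1  48.5] 73.5 0.15973821152575585
green 3192 [[0.449, -0.478, 0.107], [0.511, 0.249, 0.161], [0.583, 0.357, 0.174]]
  top rect [486.8 -65.4] [862.1 134.7] 84.7 0.16329368898283894
blue 806 [[0.452, -0.28, 0.009], [0.74, -0.0, 0.047], [0.78, 0.047, 0.096]]
  top rect [ 614.2 -127. ] [447.3  82.2] 47.3 0.09270553283170416
side campos [ 0.2412 -0.4489  0.696 ]
orange_mid [352.8, 321.4] 0.64 [ 0.5303 -0.2688  0.05  ] [ 0.5187 -0.276   0.0758]
[(array([338., 294., 372., 343.]), 0.82)]
blue_mid [318.8, 336.2] 0.82 [ 0.4675 -0.2605  0.05  ] [ 0.4532 -0.2724  0.0908]
[(array([304., 310., 333., 361.]), 0.89)]
mouth [201.8, 101.9] 0.93 [0.5243 0.2642 0.16  ] [0.5236 0.2624 0.1614]
[]
orange 6015 [[0.45, -0.29, -0.39], [0.53, 0.611, 0.127], [0.62, 1.468, 0.221]]
  top rect [546.9 669.5] [128.1 157.8] 89.3 0.21976227985321667
yellow 977 [[0.48, 0.185, 0.157], [0.516, 0.253, 0.159], [0.554, 0.334, 0.161]]
  top rect [515.  456.2] [ 89.1 559.5] 0.5 0.15920306352201624
green 5458 [[0.359, 0.151, -0.072], [0.486, 0.18, 0.097], [0.574, 1.447, 0.162]]
  top rect [516.6 258.4] [204.8 108. ] 73.5 0.15994965712459105
blue 1606 [[0.449, -0.286, 0.029], [0.716, -0.028, 0.077], [0.782, 0.041, 0.094]]
  top rect [ 602.6 -113.5] [455.4  80.6] 41.0 0.09137172913549597
```

View pics/a.png

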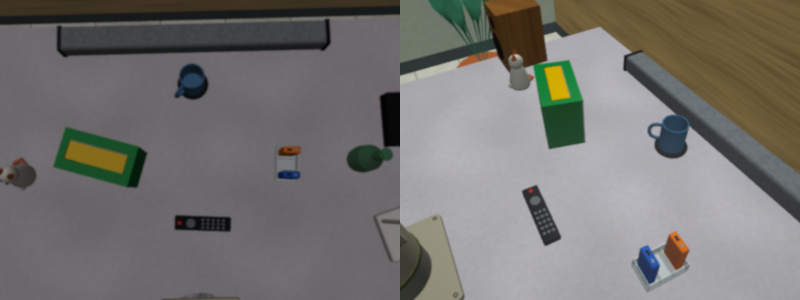

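The view shows the box with its yellow flap at the left of the top view, around (97,157). The caddy is at (287,163), with the orange bank at its +x end and the blue at its -x end. Next I'll refine the banks inside an ROI.

```bash
python3 - <<'E'
from h import *
np.set_printoptions(precision=4,suppress=True)
crops=[]
for n in("top","side"):
    p=manip.camera(n);W=cloud(p)
    hsv=cv2.cvtColor(p["pixels"],cv2.COLOR_RGB2HSV)
    roi=(abs(W[...,0]-.5)<.1)&(abs(W[...,1]+.26)<.08)
    for nm,lo,hi in(("orange",3,20),("blue",100,128)):
        m=(hsv[...,0]>=lo)&(hsv[...,0]<=hi)&(hsv[...,1]>100)&roi
        X=W[m]; zt=np.percentile(X[:,2],95); T=X[X[:,2]>zt-.006]
        r=cv2.minAreaRect((T[:,:2]*1000).astype(np.float32))
        print(n,nm,len(T),zt,np.round(r[0],1),np.round(r[1],1),round(r[2],1),T.mean(0), T.min(0),T.max(0))
    c,r0=(366,208) if n=="top" else (335,325)
    crops.append(cv2.resize(p["pixels"][r0-40:r0+40,c-40:c+40,::-1],(400,400),interpolation=cv2.INTER_CUBIC))
cv2.imwrite("pics/b.png",np.hstack(crops))
from scipy.spatial.transform import Rotation as Ro
print(Ro.from_quat(manip.get_obs()["ee_rot"]).as_matrix())
E
```

```text
top orange 184 0.09579311687140926 [ 529.7 -266.7] [48.  19.5] 85.0 [ 0.5295 -0.2661  0.0934] [ 0.5188 -0.2909  0.0898] [ 0.5394 -0.2427  0.098 ]
top blue 170 0.09628802632582234 [ 460.8 -260.7] [47.6 17.4] 88.6 [ 0.4609 -0.261   0.0936] [ 0.4516 -0.2845  0.0904] [ 0.4699 -0.2368  0.0995]
side orange 340 0.09379887260337862 [ 528.5 -268.6] [46.6 19.4] 85.1 [ 0.5275 -0.2698  0.0922] [ 0.518  -0.2922  0.0878] [ 0.5391 -0.2458  0.0957]
side blue 358 0.09391269200129385 [ 460.1 -263.3] [46.1 19.8] 83.6 [ 0.4592 -0.2645  0.0923] [ 0.4491 -0.2865  0.0879] [ 0.4711 -0.2404  0.0961]
[[-0.9726  0.      0.2327]
 [-0.2327 -0.     -0.9726]
 [-0.     -1.      0.0001]]
```

View pics/b.png

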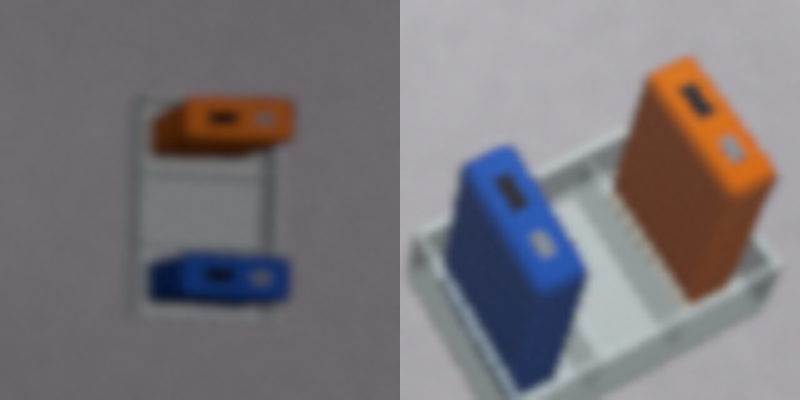

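Orange is at about (0.529, -0.268) with its top at z 0.093 and yaw -5°. Its centre sits 68 mm from blue (67 expected), and the measured faces are about 48 × 19.5 mm. The mouth is at (0.517, 0.260) with yaw -16.5°. Next I'll move above the orange bank.

Call:
move_arm(increments=[{"offset": [-0.452, 0.05, -0.241], "yaw": 18.5, "jaw": 0}, {"offset": [-0.452, 0.05, -0.241], "yaw": 18.5, "jaw": 0}, {"offset": [-0.452, 0.05, -0.241], "yaw": 18.5, "jaw": 0}, {"offset": [-0.452, 0.05, -0.241], "yaw": 18.5, "jaw": 0}, {"offset": [-0.452, 0.05, -0.241], "yaw": 18.5, "jaw": 0}, {"offset": [-0.452, 0.05, -0.241], "yaw": 18.5, "jaw": 0}, {"offset": [-0.452, 0.05, -0.241], "yaw": 18.5, "jaw": 0}, {"offset": [-0.452, 0.05, -0.241], "yaw": 18.5, "jaw": 0}, {"offset": [-0.452, 0.05, -0.241], "yaw": 18.5, "jaw": 0}, {"offset": [-0.452, 0.05, -0.241], "yaw": 18.5, "jaw": 0}], squeeze=60)

```text
clock: 1.98
position: [0.4552, -0.3333, 0.2083]
ee_rot: [-0.031, -0.706, 0.707, 0.031]
ft_force: [0.7, -0.8, 0.5]
grip_width: 1.001
```

```bash
cat >> h.py <<'E'
from scipy.spatial.transform import Rotation as Ro
def off(x,y,z,ang):
    o=manip.get_obs(); R=Ro.from_quat(o["ee_rot"]).as_matrix()
    a=np.degrees(np.arctan2(R[1,2],R[0,2])); d=(a-ang+90)%180-90
    print("clock",round(o["clock"],2),"pos",np.round(o["position"],4),"closing",round(a,2),"F",np.round(o["ft_force"],1),"w",o["grip_width"])
    print("offset",np.round(R.T@(np.array([x,y,z])-o["position"]),4),"yaw",round(d,2),"tooly",R[:,1].round(3))
E
python3 -c "
from h import *
off(.529,-.2675,.13,85)"
```

```text
clock 1.98 pos [ 0.4552 -0.3333  0.2083] closing -95.06 F [ 0.7 -0.8  0.5] w 1.00068925918133
offset [-0.0677  0.0783 -0.0721] yaw -0.06 tooly [ 0.001 -0.001 -1.   ]
```

Call:
move_arm(increments=[{"offset": [-0.034, 0.02, -0.036], "yaw": 0, "jaw": 0}, {"offset": [-0.068, 0.035, -0.072], "yaw": 0, "jaw": 0}, {"offset": [-0.068, 0.05, -0.072], "yaw": 0, "jaw": 0}, {"offset": [-0.068, 0.078, -0.072], "yaw": 0, "jaw": 0}, {"offset": [-0.068, 0.078, -0.072], "yaw": 0, "jaw": 0}, {"offset": [-0.068, 0.078, -0.072], "yaw": 0, "jaw": 0}])

```text
clock: 2.48
position: [0.5282, -0.2677, 0.1294]
ee_rot: [0.03, 0.707, -0.706, -0.032]
ft_force: [-0.5, -1.0, 0.9]
grip_width: 0.996
```

```bash
python3 - <<'E'
from h import *
off(.529,-.2675,.083,85)
a=manip.camera("side")
b=manip.camera("top")
cv2.imwrite("pics/c.png",np.hstack([cv2.resize(a["pixels"][250:384,270:420,::-1],(400,357)),cv2.resize(b["pixels"][150:284,290:440,::-1],(400,357))]))
E
```

```text
clock 2.48 pos [ 0.5282 -0.2677  0.1294] closing -95.07 F [-0.5 -1.   0.9] w 0.9963638471991768
offset [-0.0009  0.0464 -0.0002] yaw -0.07 tooly [-0.002  0.    -1.   ]
```

View pics/c.png

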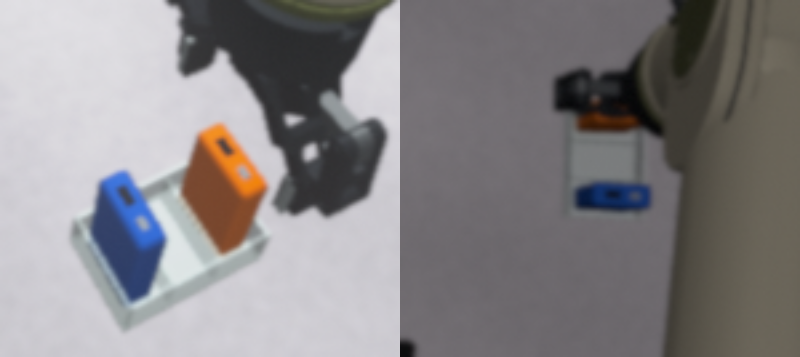

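The open fingers straddle the orange bank on both sides (left panel: fingers near (190,55) and (300,190), bank at (230,190)), clear of the blue one. Next I'll descend and grip.

Call:
move_arm(increments=[{"offset": [-0.001, 0.025, 0], "yaw": 0, "jaw": 0}, {"offset": [-0.001, 0.046, 0], "yaw": 0, "jaw": 0}, {"offset": [-0.001, 0.046, 0], "yaw": 0, "jaw": 0}, {"offset": [-0.001, 0.046, 0], "yaw": 0, "jaw": 255}, {"offset": [-0.001, 0.046, 0], "yaw": 0, "jaw": 255}, {"offset": [-0.001, 0.046, 0], "yaw": 0, "jaw": 255}, {"offset": [-0.001, 0.046, 0], "yaw": 0, "jaw": 255}, {"offset": [-0.001, 0.046, 0], "yaw": 0, "jaw": 255}, {"offset": [-0.001, 0.046, 0], "yaw": 0, "jaw": 255}, {"offset": [-0.001, 0.046, 0], "yaw": 0, "jaw": 255}], squeeze=60)

```text
clock: 3.42
position: [0.5315, -0.2698, 0.0883]
ee_rot: [-0.034, -0.705, 0.708, 0.03]
ft_force: [-1.6, 1.4, 6.4]
grip_width: 0.548
```

Call:
move_arm(increments=[{"offset": [0, -0.02, 0], "yaw": 0, "jaw": 255}, {"offset": [0, -0.04, 0], "yaw": 0, "jaw": 255}, {"offset": [0, -0.07, 0], "yaw": 0, "jaw": 255}, {"offset": [0, -0.1, 0], "yaw": 0, "jaw": 255}, {"offset": [0, -0.13, 0], "yaw": 0, "jaw": 255}, {"offset": [0, -0.16, 0], "yaw": 0, "jaw": 255}, {"offset": [0, -0.2, 0], "yaw": 0, "jaw": 255}, {"offset": [0, -0.22, 0], "yaw": 0, "jaw": 255}, {"offset": [0, -0.22, 0], "yaw": 0, "jaw": 255}])

```text
clock: 4.17
position: [0.5321, -0.2694, 0.3152]
ee_rot: [-0.037, -0.704, 0.709, 0.027]
ft_force: [0.4, -1.0, -0.9]
grip_width: 0.548
```

```bash
python3 - <<'E'
from h import *
off(.517,.26,.30,73.5)
a=manip.camera("side")
b=manip.camera("top")
cv2.imwrite("pics/d.png",np.hstack([cv2.resize(a["pixels"][...,::-1],(480,360)),cv2.resize(b["pixels"][130:300,280:430,::-1],(318,360))]))
E
```

```text
clock 4.17 pos [ 0.5321 -0.2694  0.3152] closing -95.17 F [ 0.4 -1.  -0.9] w 0.54794016143268
offset [ 0.063   0.0109 -0.526 ] yaw 11.33 tooly [ 0.013 -0.008 -1.   ]
```

View pics/d.png

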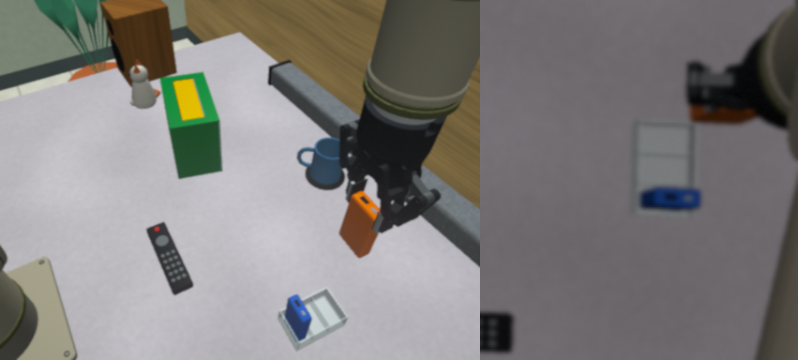

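The orange bank hangs upright in the gripper (left panel, (360,225)) and blue still stands in the caddy. Next is the transit to above the mouth.

Call:
move_arm(increments=[{"offset": [0.005, 0.01, -0.04], "yaw": 1, "jaw": 255}, {"offset": [0.01, 0.01, -0.08], "yaw": 2, "jaw": 255}, {"offset": [0.015, 0.01, -0.12], "yaw": 3, "jaw": 255}, {"offset": [0.02, 0.01, -0.16], "yaw": 4, "jaw": 255}, {"offset": [0.025, 0.01, -0.2], "yaw": 5, "jaw": 255}, {"offset": [0.03, 0.01, -0.24], "yaw": 6, "jaw": 255}, {"offset": [0.035, 0.01, -0.28], "yaw": 7, "jaw": 255}, {"offset": [0.04, 0.01, -0.32], "yaw": 8, "jaw": 255}, {"offset": [0.045, 0.01, -0.36], "yaw": 9, "jaw": 255}, {"offset": [0.05, 0.01, -0.4], "yaw": 10, "jaw": 255}])

```text
clock: 5.1
position: [0.5158, 0.1353, 0.2962]
ee_rot: [-0.096, -0.699, 0.703, 0.092]
ft_force: [0.8, -0.2, -1.5]
grip_width: 0.549
```

```bash
python3 -c "
from h import *
off(.517,.26,.30,73.5)"
```

```text
clock 5.1 pos [0.5158 0.1353 0.2962] closing -105.23 F [ 0.8 -0.2 -1.5] w 0.5493066889974476
offset [ 0.0316 -0.0044 -0.1206] yaw 1.27 tooly [ 0.005 -0.005 -1.   ]
```

Call:
move_arm(increments=[{"offset": [0.01, -0.004, -0.04], "yaw": 0.5, "jaw": 255}, {"offset": [0.02, -0.004, -0.08], "yaw": 1, "jaw": 255}, {"offset": [0.032, -0.004, -0.12], "yaw": 1.3, "jaw": 255}, {"offset": [0.032, -0.004, -0.12], "yaw": 1.3, "jaw": 255}, {"offset": [0.032, -0.004, -0.12], "yaw": 1.3, "jaw": 255}, {"offset": [0.032, -0.004, -0.12], "yaw": 1.3, "jaw": 255}])

```text
clock: 5.6
position: [0.5161, 0.259, 0.2981]
ee_rot: [-0.103, -0.698, 0.702, 0.1]
ft_force: [-0.2, -0.8, -2.2]
grip_width: 0.548
```

```bash
python3 - <<'E'
from h import *
np.set_printoptions(precision=4,suppress=True)
off(.517,.26,.29,73.5)
a=manip.camera("side");W=cloud(a)
hsv=cv2.cvtColor(a["pixels"],cv2.COLOR_RGB2HSV)
m=(hsv[...,0]>=3)&(hsv[...,0]<=18)&(hsv[...,1]>100)&(abs(W[...,0]-.517)<.08)&(abs(W[...,1]-.26)<.08)
X=W[m]; print(len(X),np.percentile(X,[1,50,99],axis=0))
# box-frame coordinates, slices over height
ex=np.array([np.cos(np.radians(-16.5)),np.sin(np.radians(-16.5))]); ey=np.array([-ex[1],ex[0]])
D=X[:,:2]-[.517,.26]
for z in np.arange(.20,.31,.015):
    s=abs(X[:,2]-z)<.0075
    if s.sum()>5: print(round(z,3),s.sum(),"bx",np.percentile(D[s]@ex,[3,97]),"by",np.percentile(D[s]@ey,[3,97]))
cv2.imwrite("pics/e.png",cv2.resize(a["pixels"][0:200,110:310,::-1],(600,600),interpolation=cv2.INTER_CUBIC))
E
```

```text
clock 5.6 pos [0.5161 0.259  0.2981] closing -106.5 F [-0.2 -0.8 -2.2] w 0.5484910571931854
offset [-0.0006  0.0081 -0.0012] yaw -0.0 tooly [ 0.003 -0.007 -1.   ]
332 [[0.4882 0.213  0.2188]
 [0.5056 0.2381 0.2575]
 [0.5166 0.2817 0.3812]]
0.215 19 bx [-0.0089  0.0055] by [-0.0245 -0.0214]
0.23 55 bx [-0.0118  0.0056] by [-0.0259 -0.0191]
0.245 69 bx [-0.0127  0.0062] by [-0.0256 -0.0105]
0.26 75 bx [-0.0125  0.0057] by [-0.0263 -0.01  ]
0.275 61 bx [-0.0123  0.0056] by [-0.0272 -0.0168]
0.305 11 bx [-0.0129 -0.0112] by [-0.0245  0.0107]
```

View pics/e.png

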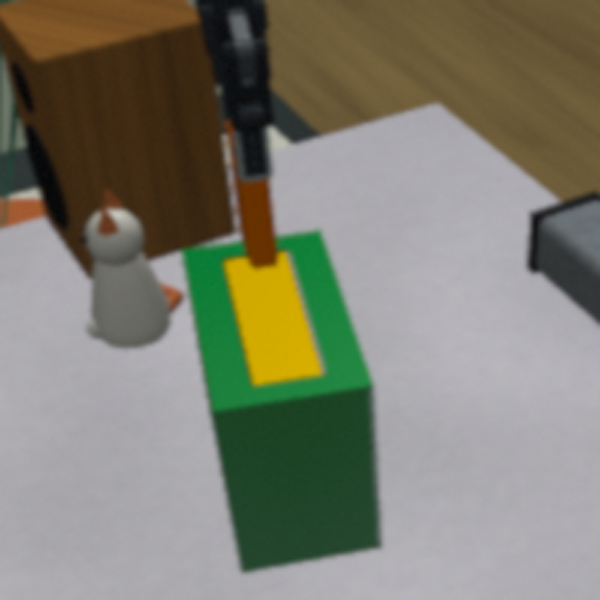

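The bank is vertical over the yellow flap: its bottom is at pixel (262,262) and its box-frame x span is -12 to +6 mm, inside the ±26 mm opening. Its y span is centred. Next I'll push it down.

Call:
move_arm(increments=[{"offset": [0, 0.025, -0.001], "yaw": 0, "jaw": 255}, {"offset": [0, 0.05, -0.001], "yaw": 0, "jaw": 255}, {"offset": [0, 0.065, -0.001], "yaw": 0, "jaw": 255}, {"offset": [0, 0.08, -0.001], "yaw": 0, "jaw": 255}, {"offset": [0, 0.09, -0.001], "yaw": 0, "jaw": 255}, {"offset": [0, 0.1, -0.001], "yaw": 0, "jaw": 255}, {"offset": [0, 0.1, -0.001], "yaw": 0, "jaw": 255}])

```text
clock: 6.23
position: [0.5166, 0.2571, 0.1965]
ee_rot: [-0.103, -0.697, 0.702, 0.102]
ft_force: [-1.1, 0.7, -1.6]
grip_width: 0.549
```

```bash
python3 - <<'E'
from h import *
off(.517,.26,.138,73.5)
a=manip.camera("side")
cv2.imwrite("pics/f.png",cv2.resize(a["pixels"][0:200,110:310,::-1],(500,500),interpolation=cv2.INTER_CUBIC))
E
```

```text
clock 6.23 pos [0.5166 0.2571 0.1965] closing -106.67 F [-1.1  0.7 -1.6] w 0.5486342937097193
offset [ 0.0006  0.0585 -0.0033] yaw -0.17 tooly [ 0.001 -0.008 -1.   ]
```

View pics/f.png

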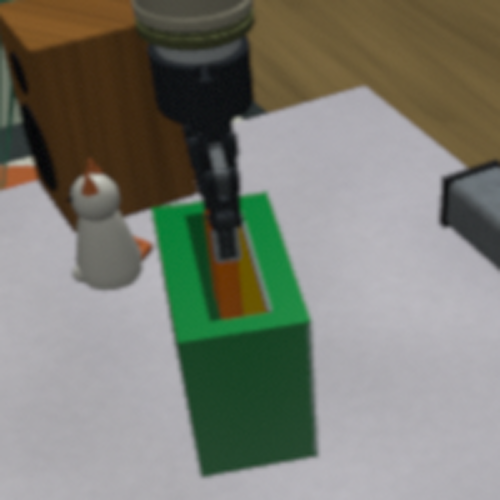

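The flap hangs open, leaning on the bank, and the bank is inside the opening with low forces. I'll continue to full depth.

Call:
move_arm(increments=[{"offset": [0, 0.02, -0.002], "yaw": 0, "jaw": 255}, {"offset": [0, 0.04, -0.003], "yaw": 0, "jaw": 255}, {"offset": [0, 0.056, -0.003], "yaw": 0, "jaw": 255}, {"offset": [0, 0.056, -0.003], "yaw": 0, "jaw": 255}, {"offset": [0, 0.056, -0.003], "yaw": 0, "jaw": 255}])

```text
clock: 6.7
position: [0.5174, 0.2599, 0.1418]
ee_rot: [-0.103, -0.697, 0.702, 0.102]
ft_force: [-2.5, -0.6, -1.9]
grip_width: 0.548
```

```bash
python3 -c "
from h import *
off(.517,.26,.138,73.5)"
```

```text
clock 6.7 pos [0.5174 0.2599 0.1418] closing -106.64 F [-2.5 -0.6 -1.9] w 0.5478892517985128
offset [ 0.0005  0.0038 -0.    ] yaw -0.14 tooly [ 0.001 -0.008 -1.   ]
```

Call:
move_arm(increments=[{"offset": [0, 0.003, 0], "yaw": 0, "jaw": 0}, {"offset": [0, 0.003, 0], "yaw": 0, "jaw": 0}, {"offset": [0, 0.003, 0], "yaw": 0, "jaw": 0}, {"offset": [0, 0.003, 0], "yaw": 0, "jaw": 0}, {"offset": [0, 0.003, 0], "yaw": 0, "jaw": 0}, {"offset": [0, 0.003, 0], "yaw": 0, "jaw": 0}, {"offset": [0, 0.003, 0], "yaw": 0, "jaw": 0}, {"offset": [0, 0.003, 0], "yaw": 0, "jaw": 0}])

```text
clock: 7.37
position: [0.5178, 0.2599, 0.1392]
ee_rot: [-0.103, -0.697, 0.702, 0.102]
ft_force: [-1.6, -1.0, 1.7]
grip_width: 1.0
```

```bash
python3 - <<'E'
from h import *
off(.517,.26,.30,73.5)
a=manip.camera("side")
cv2.imwrite("pics/g.png",cv2.resize(a["pixels"][0:200,110:310,::-1],(500,500),interpolation=cv2.INTER_CUBIC))
E
```

```text
clock 7.37 pos [0.5178 0.2599 0.1392] closing -106.66 F [-1.6 -1.   1.7] w 0.9999497907102064
offset [ 0.0002 -0.1608  0.0013] yaw -0.16 tooly [ 0.001 -0.008 -1.   ]
```

View pics/g.png

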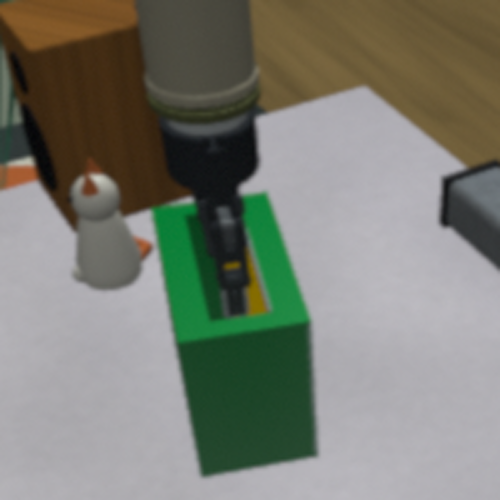

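The jaws are open and no orange shows in the opening; the flap leans on the fingers. I'll withdraw straight up, slowly at first.

Call:
move_arm(increments=[{"offset": [0, -0.015, 0], "yaw": 0, "jaw": 0}, {"offset": [0, -0.03, 0], "yaw": 0, "jaw": 0}, {"offset": [0, -0.05, 0], "yaw": 0, "jaw": 0}, {"offset": [0, -0.08, 0], "yaw": 0, "jaw": 0}, {"offset": [0, -0.11, 0], "yaw": 0, "jaw": 0}, {"offset": [0, -0.14, 0], "yaw": 0, "jaw": 0}, {"offset": [0, -0.16, 0], "yaw": 0, "jaw": 0}, {"offset": [0, -0.16, 0.05], "yaw": 0, "jaw": 0}, {"offset": [0, -0.16, 0.09], "yaw": 0, "jaw": 0}, {"offset": [0, -0.16, 0.13], "yaw": 0, "jaw": 0}])

```text
clock: 8.25
position: [0.4814, 0.1406, 0.3001]
ee_rot: [-0.103, -0.697, 0.702, 0.101]
ft_force: [1.3, -1.1, 0.1]
grip_width: 0.997
```

Call:
move_arm(increments=[{"offset": [0, 0, 0.02], "yaw": 0, "jaw": 0}, {"offset": [0, 0, 0.02], "yaw": 0, "jaw": 0}, {"offset": [0, 0, 0.02], "yaw": 0, "jaw": 0}, {"offset": [0, 0, 0.02], "yaw": 0, "jaw": 0}])

```text
clock: 8.58
position: [0.4759, 0.1223, 0.3004]
ee_rot: [-0.103, -0.698, 0.702, 0.1]
ft_force: [-0.0, 0.4, -0.7]
grip_width: 0.994
```

```bash
python3 - <<'E'
from h import *
np.set_printoptions(precision=4,suppress=True)
off(.517,.26,.30,73.5)
ims=[]
for n in("side","top"):
    a=manip.camera(n); W=cloud(a); ims.append(cv2.resize(a["pixels"][...,::-1],(400,300)))
    print(n,[(q,[(np.round(d["centre"]),round(d["confidence"],2)) for d in manip.spot_point(a,q)[:1]]) for q in("orange_mid","blue_mid")])
    hsv=cv2.cvtColor(a["pixels"],cv2.COLOR_RGB2HSV)
    m=(hsv[...,0]>=22)&(hsv[...,0]<=33)&(hsv[...,1]>110)&(abs(W[...,0]-.517)<.1)&(abs(W[...,1]-.26)<.13)
    X=W[m]; print("flap",len(X),np.percentile(X,[2,50,98],axis=0))
    m=(hsv[...,0]>=3)&(hsv[...,0]<=18)&(hsv[...,1]>100)&(abs(W[...,0]-.517)<.1)&(abs(W[...,1]-.26)<.13)
    print("orange px near box",m.sum(), np.argwhere(m)[:3].tolist())
    crop=a["pixels"][60:185,130:300,::-1] if n=="side" else a["pixels"][140:260,50:210,::-1]
    ims.append(cv2.resize(crop,(400,300),interpolation=cv2.INTER_CUBIC))
cv2.imwrite("pics/i.png",np.vstack([np.hstack(ims[:2]),np.hstack(ims[2:])]))
E
```

```text
clock 8.58 pos [0.4759 0.1223 0.3004] closing -106.54 F [-0.   0.4 -0.7] w 0.994097338042304
offset [-0.0002 -0.0004 -0.1437] yaw -0.04 tooly [ 0.003 -0.007 -1.   ]
side [('orange_mid', []), ('blue_mid', [(array([316., 338.]), 0.61)])]
flap 828 [[0.4786 0.1847 0.1572]
 [0.5119 0.243  0.1592]
 [0.5395 0.3338 0.161 ]]
orange px near box 9 [[0, 168], [1, 168], [2, 168]]
top [('orange_mid', []), ('blue_mid', [(array([371., 225.]), 0.85)])]Traceback (most recent call last):
  File "<stdin>", line 10, in <module>
    return _quantile_unchecked(
        a, q, axis, out, overwrite_input, method, keepdims, weights)
    return _ureduce(a,
                    func=_quantile_ureduce_func,
    ...<5 lines>...
                    overwrite_input=overwrite_input,
                    method=method)
    r = func(a, **kwargs)
    result = _quantile(arr,
                       quantiles=q,
    ...<2 lines>...
                       out=out,
                       weights=wgt)
    slices_having_nans = np.isnan(arr[-1, ...])
                                  ~~~^^^^^^^^^
IndexError: index -1 is out of bounds for axis 0 with size 0
```

The flap is level at z 0.159 (shut); in the top view the arm hides the box. I'll move aside for a last look.

Call:
move_arm(increments=[{"offset": [0, 0, 0.04], "yaw": 0, "jaw": 0}, {"offset": [0, 0, 0.08], "yaw": 0, "jaw": 0}, {"offset": [0, 0, 0.12], "yaw": 0, "jaw": 0}, {"offset": [0, 0, 0.14], "yaw": 0, "jaw": 0}, {"offset": [0, 0, 0.14], "yaw": 0, "jaw": 0}, {"offset": [0, 0, 0.14], "yaw": 0, "jaw": 0}, {"offset": [0, 0, 0.14], "yaw": 0, "jaw": 0}])

```text
clock: 9.47
position: [0.4362, -0.0111, 0.3009]
ee_rot: [-0.102, -0.698, 0.702, 0.1]
ft_force: [0.7, 0.4, -0.7]
grip_width: 0.997
```

```bash
python3 - <<'E'
from h import *
ims=[]
for n in("side","top"):
    a=manip.camera(n); W=cloud(a); ims.append(cv2.resize(a["pixels"][...,::-1],(400,300)))
    hsv=cv2.cvtColor(a["pixels"],cv2.COLOR_RGB2HSV)
    m=(hsv[...,0]>=22)&(hsv[...,0]<=33)&(hsv[...,1]>110)&(abs(W[...,0]-.517)<.1)&(abs(W[...,1]-.26)<.13)
    X=W[m]; print(n,"flap",len(X),np.percentile(X,[2,50,98],axis=0).round(3) if len(X) else "")
    crop=a["pixels"][60:185,130:300,::-1] if n=="side" else a["pixels"][140:260,50:210,::-1]
    ims.append(cv2.resize(crop,(400,300),interpolation=cv2.INTER_CUBIC))
cv2.imwrite("pics/i.png",np.vstack([np.hstack(ims[:2]),np.hstack(ims[2:])]))
E
```

```text
side flap 659 [[0.478 0.186 0.157]
 [0.507 0.256 0.159]
 [0.54  0.334 0.161]]
top flap 1882 [[0.481 0.187 0.079]
 [0.516 0.26  0.16 ]
 [0.553 0.336 0.163]]
```

View pics/i.png

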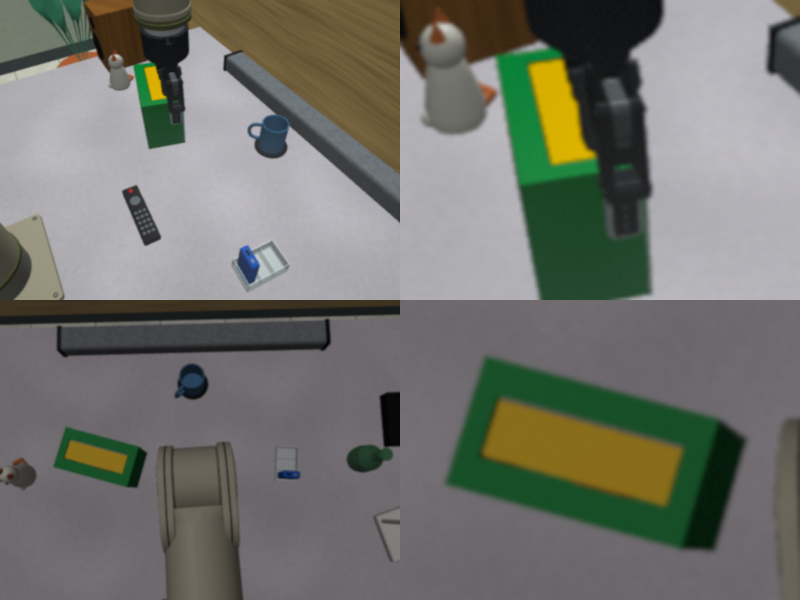

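The flap is shut and level over the whole opening (lower right, (580,450)). Blue stands in its slot ((248,262) upper left), there is no orange anywhere outside the box, and the arm is clear. I'll hand in.

```bash
python3 -c "
from workcell import manip
print(manip.hand_in(), manip.get_obs()['clock'])"
```

```text
the job is handed in; nothing more can be done
the job is handed in; nothing more can be done
```

I lifted the orange power bank out of the caddy and pushed it, still in the gripper, down through the yellow flap. I released it with its top about 13 mm below the top face of the box, then withdrew. I handed in the job shortly after 9.5 s on the robot's clock, and the reported forces stayed below about 7 N.

**Last checks:**
- **Flap:** it is shut and level, at z of about 0.16 m in both cameras.
- **Blue bank:** it is still standing in its slot in the caddy.
- **Orange bank:** neither camera shows it outside the box, and the detector no longer finds it. I did not see it lying inside, because neither camera looks through the clear wall.
- **Arm:** it is clear of everything.

No check failed. In the last top view, a few yellow-coloured pixels read low in depth (down to about 0.08 m). I put that down to the box's side edge, because the first top view also had some before anything was moved (0.11 m). One analysis script stopped on an empty pixel set while the arm hid the box; I moved the arm aside and repeated the check.

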